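# Load the parts cup and hold the boom at its mark

### The arm

A 6-joint arm with a two-finger parallel gripper is mounted at the origin on the work surface. World frame = base frame: x ahead of the robot, y to its left, z up, the work surface at z = 0. Lengths are in mm, angles in rad, forces in N, time in s.
With the tool pointing down it reaches from about 400 to 825 mm from the base axis. Payload 7 kg.
Tool frame: the origin (TCP) lies at the very end of the fingers, on their centre line; the grasp point (between the pads) lies 19 mm behind it; z points along the fingers, y is the line along which they close (so a half turn about z gives the same grasp; the last joint's range is limited). The gripper opens to 88 mm and grips with 3 to 60 N. Pads are 19 mm wide; open, the fingers measure 130 mm over their backs; the gripper's body (78 mm by 193 mm) begins 47 mm behind the grasp point.
Start: joints at [0.288, 0.359, 0.012, 0, -1.224, -0.288], TCP at [674.978, -0.019, 226.561] pointing down, gripper open.
Joint ranges: [-3.07, 3.07], [-1.43, 2.12], [-1.02, 1.25], [-3.03, 1.67], [-3.05, -0], [-3.03, 3.03]. Speed limits (rad/s): [2.39, 2.39, 3.01, 3.14, 3.14, 3.14].

### API

Orientations are given as a unit quaternion [x, y, z, w].
In Python, from plant import bot gives the robot as it stands. Calls block until the motion is done:
- bot.move_ptp(position, orientation): joint-space move of the TCP to a pose.
- bot.line_to(position, velocity=150, ori=None): straight line of the TCP; ori=None keeps the orientation; velocity is the mean speed in mm/s.
- bot.move_joints(angles): joint-space move.
- bot.move_gripper(opening, force=None): finger opening in mm; force is the grip in N (None keeps the last); returns when the fingers have stopped.
- bot.pause(seconds).
- bot.solve_ik(position, orientation): joint angles nearest the present ones, or None.
- bot.read_state(): the state.
- bot.camera(name): name is "scene" or "side" or "wrist"; returns the picture (384x512x3 uint8, red, green, blue); there is no depth.
- bot.get_calibration(name): a dict with "fx", "fy", "cx", "cy" (pixels), "view" (4x4, takes a point from world to camera coordinates); the wrist camera has in their place "T_tool_cam" (4x4, takes a point from camera to tool coordinates, whose origin is the TCP and whose axes are the flange's). Camera axes: x right, y up, looking along -z (the intrinsics and any distortion apply to the point x, -y, -z); pixel columns grow to the right and rows downward; lengths in mm; the calibration is good to about 2 mm. A picture is of the moment at which its call begins: read the wrist's pose just before it. get_calibration takes no time and is no camera call.
A pose or a line that the arm cannot do raises bot.Unreachable and nothing moves.
- bot.close_job(): hands the job in; it is judged then, once.
The state is a dict: "t": time; "joint_pos": joint angles; "qvel": joint speeds; "tau": joint torques, N m; "tcp_pos": TCP position; "eef_rot": TCP orientation; "contact_force": force on the tool from outside, world axes, zero at the start; "moment": the same for the moment, N m; "width": finger opening in mm; "finger_force": force on a finger pad.
Only numpy, scipy, OpenCV 4.12 (cv2) and the standard library are available. Lean on these libraries where they do the work, as an engineer would, in place of code of your own. Each camera call takes 0.05 s, during which the arm holds its last target. There are 200 camera calls.

### The job

Pick up the white porcelain dish by its blue handle and tip it so that all three brass plugs slide off into the amber cup on the telescoping boom, never touching a plug with the fingers, then set the dish back down level on the bench and let it go. After that squeeze the boom's black head together with its yellow lock button to release the boom, draw it out until the pointer stands at the middle of the blue mark on the scale, and finish while still gripping the head with the button pressed in and the boom held still at the mark. Leave the other things on the bench where they are.

Things in the scene. Friction and masses are not known exactly. Their poses are not given: they have to be found in the camera images.
- dish: White porcelain pouring dish, loose, 160 g. Origin: centre of its tray's underside; z up. Tray 90 mm along x (-45 to +45), 58 mm along y; floor 5 mm thick, side walls 3 mm thick and 23 mm high, back wall 4 mm thick and 25 mm high at x = -45. The front at x = +45 is open, a plain floor edge: pieces slide out there. Glazed: the plugs slide at a tilt of 17 to 25 degrees.
- dish_handle (a point): Middle of the dish's blue handle, the place to grip across y from above: 80 mm behind the dish's origin (x = -80), 22 mm above its underside. The handle is a level bar from x = -45 to x = -115, 14 mm wide in y, from z = 13 to z = 31 mm. The axes are those of the dish.
- plug0: Brass hexagonal drain plug, 22 g, 19 mm across corners and 12 mm high, origin at the centre of its underside. It lies in the dish at the start.
- plug1: A second brass plug like plug0, in the dish.
- plug2: A third brass plug like plug0, in the dish.
- boom_base: Fixed stand of the telescoping boom: grey base plate (x -175 to +60, y -38 to +62 mm, 12 mm thick) carrying an aluminium tube, 30 mm wide, top 48 mm high. Origin on the bench under the tube's mouth. +x is the way the boom extends, level; z up. A white scale with black ticks every 10 mm lies on the plate on the +y side.
- boom: Sliding part: inner tube, black head, amber cup, pointer. Slides only along x of boom_base, 0 (parked, its start) to 115 mm; origin and axes as boom_base when parked. A spring draws it back (3 N parked, 5.5 N out). Parked it is locked by a tongue under the button behind a catch on the base (both below z = 34 mm, 10 to 33 mm off the centre line on the -y side) until the button is pressed.
- head (a point): Grip point in the boom's black head: on the centre line, 35 mm along x from the boom's origin, 68 mm above the bench. Head 28 mm along x, 26 mm along y, z = 16 to 88 mm; yellow button on its -y side. Squeeze both across y from above, fingertips above z = 42 mm. Width 34 mm with the button out, 28 mm pressed, then centred 1 mm to the -y side of this point. Axes as boom_base.
- lock (a joint): Yellow lock button, 20 mm along x and 24 mm high, centred 68 mm above the bench on the -y face of the head, 8 mm proud of it when out. Value in m: 0 out, 0.006 fully pressed in (towards +y). Pressing it takes 3.5 to 7.7 N; pressed 4 mm or more it frees the boom. It springs out when let go.
- cup (a point): Centre of the inner floor of the amber cup, which rides on the boom 65 mm beyond the head (100 mm along +x from the boom's origin), 24.5 mm above the bench. The cup is round, opening upwards: inside radius 37 mm at the floor and 43 mm at the rim, rim 61.5 mm above the bench, wall 3 mm.
- pointer (a point): Tip of the boom's black pointer over the scale; it moves with the boom. The axes are those of boom_base.
- mark (a point): Middle of the blue mark clip on the scale (8 mm wide along the scale, with a white centre line). It stays where it is set, 50 to 95 mm along +x of boom_base from the parked pointer. The boom is at the mark when the pointer and this point have the same position along x of boom_base.
- canister: Bystander: aluminium canister with a knurled lid, 67 mm wide, 105 mm high, upright. Origin at its underside.
- saucer: Bystander: white porcelain saucer, 130 mm wide, 20 mm high.
- plug_wrench: Bystander: chrome T-handled spark plug wrench lying flat, 120 mm long, T bar 150 mm, 22 mm high.
- float_gauge: Bystander: flat steel float gauge, 150 x 50 mm, 4 mm thick, lying flat.
- carburetor: Bystander: aluminium carburetor standing on its float bowl, 100 x 50 mm, 97 mm high.
- screwdriver: Bystander: screwdriver with a green handle, lying on the bench.
- jar: Bystander: glass jar with a blue cap, 60 mm wide, 85 mm high.
Things that resemble listed ones, but are neither listed nor needed, are in the scene too. Leave any brown, green or purple look-alike of the dish alone.

How it is judged (in metres and radians):
On the way, in this order (a step that is already met when the one before it is completed fails the run):
1. all three brass plugs lie in the amber cup (horizontal distance between each of plug0, plug1, plug2 and cup below 0.041 m and z of plug0 in the frame of cup between -0.006 and 0.038 m and z of plug1 in the frame of cup between -0.006 and 0.038 m and z of plug2 in the frame of cup between -0.006 and 0.038 m), for 0.2 s.
2. the dish stands level on the bench again, let go (height (world z) of dish below 0.006 m and angle between dish's own z axis and vertical below 0.08 rad and linear speed of dish below 0.02 m/s and contact force between the arm and dish below 0.2 N), for 0.2 s.
At the end, for the whole second after the job is handed in: All three plugs lie in the amber cup; the dish stands level (4.5 degrees) on the bench, untouched; the pointer is within 4 mm of the middle of the mark along the scale, the boom is still, the button is pressed in by over 4 mm and the fingers grip the boom with over 5 N (all of step 1 and all of step 2 and x of pointer in the frame of mark between -0.004 and 0.004 m and value of joint lock above 0.004 m and contact force between the fingers and boom above 5 N and linear speed of boom below 0.01 m/s); the arm keeps its last pose, push and grip.
It fails at once if the fingers touch a brass plug (contact force between the fingers and plug0 above 0.3 N or contact force between the fingers and plug1 above 0.3 N or contact force between the fingers and plug2 above 0.3 N).
It fails at once if a bystander is moved by more than 30 mm (distance of any of canister, saucer, plug_wrench, float_gauge, carburetor, screwdriver, jar from where it was at the start of the episode above 0.03 m).
It also fails if it takes over 61 s, if anything falls off the work surface, if the arm or the gripper's body presses on something with over 40 N, if the wrist force passes 120 N, or if a joint passes its speed limit or range.

## Working session

There is one attempt and no reset: what is moved stays moved. The work goes in short steps, each a Python script; the robot and the scene stay as the last script left them, time stands still between calls to the robot, and variables do not carry over. Pictures are saved under pics/ and viewed, at most 10 in all, crops included, and the job is handed in when it is done.

```bash
ls; mkdir -p pics
python3 - <<'E'
from plant import bot
import cv2
for n in ("scene","side"):
    im=bot.camera(n); cv2.imwrite(f"pics/{n}0.png",im[...,::-1])
    c=bot.get_calibration(n); print(n,c)
a=[cv2.imread(f"pics/{n}0.png") for n in("scene","side")]
cv2.imwrite("pics/s0.png",cv2.resize(a[0],(800,600),interpolation=cv2.INTER_CUBIC))
cv2.imwrite("pics/d0.png",cv2.resize(a[1],(800,600),interpolation=cv2.INTER_CUBIC))
print(bot.get_calibration("wrist")); print(bot.read_state())
E
```

```text
pics
scene {'fx': 431.56109125727824, 'fy': 431.56109125727824, 'cx': 252.05197773163016, 'cy': 191.5962743615071, 'view': array([[-6.73851988e-01,  7.38850577e-01, -4.82947907e-03,
         3.67241145e+02],
       [-6.13159951e-01, -5.55547765e-01,  5.61606229e-01,
         2.57944735e+02],
       [ 4.12260079e-01,  3.81400717e-01,  8.27390549e-01,
        -1.78682129e+03],
       [ 0.00000000e+00,  0.00000000e+00,  0.00000000e+00,
         1.00000000e+00]])}
side {'fx': 374.06696965579255, 'fy': 374.06696965579255, 'cx': 251.94519398266556, 'cy': 191.68769616019975, 'view': array([[ 8.18480774e-01, -5.74347600e-01, -1.46307111e-02,
        -4.26104974e+02],
       [ 4.51608425e-01,  6.27410567e-01,  6.34354641e-01,
        -2.57875706e+02],
       [-3.55160603e-01, -5.25814430e-01,  7.72903701e-01,
        -1.09723955e+03],
       [ 0.00000000e+00,  0.00000000e+00,  0.00000000e+00,
         1.00000000e+00]])}
{'fx': 288.0148510726722, 'fy': 288.0148510726722, 'cx': 254.05169031301926, 'cy': 192.92608353008336, 'T_tool_cam': array([[-5.66362341e-04,  9.61124143e-01,  2.76116029e-01,
[... 283 characters left out ...]

{'t': 0.1, 'joint_pos': array([ 2.88109734e-01,  3.59295364e-01,  1.11332280e-02, -2.96912119e-04,
       -1.22413213e+00, -2.88086741e-01]), 'qvel': array([ 0.00057717, -0.00161668,  0.0030242 ,  0.00012011,  0.00155849,
       -0.00121648]), 'tau': array([-1.42273191e-03, -5.84165347e+01,  2.93752134e+01,  7.01551259e+00,
        1.01412315e-02, -6.66964229e-05]), 'tcp_pos': array([ 6.74541943e+02, -3.11020271e-02,  2.25723851e+02]), 'eef_rot': array([-7.07078964e-01,  7.07134186e-01,  4.79977790e-04, -5.91658362e-04]), 'contact_force': array([ 0.85067299,  0.49109032, -0.55694927]), 'moment': array([-0.01630227,  0.0678286 ,  0.0207057 ]), 'finger_force': 0.0, 'width': 87.78087901579183}
```

View pics/s0.png

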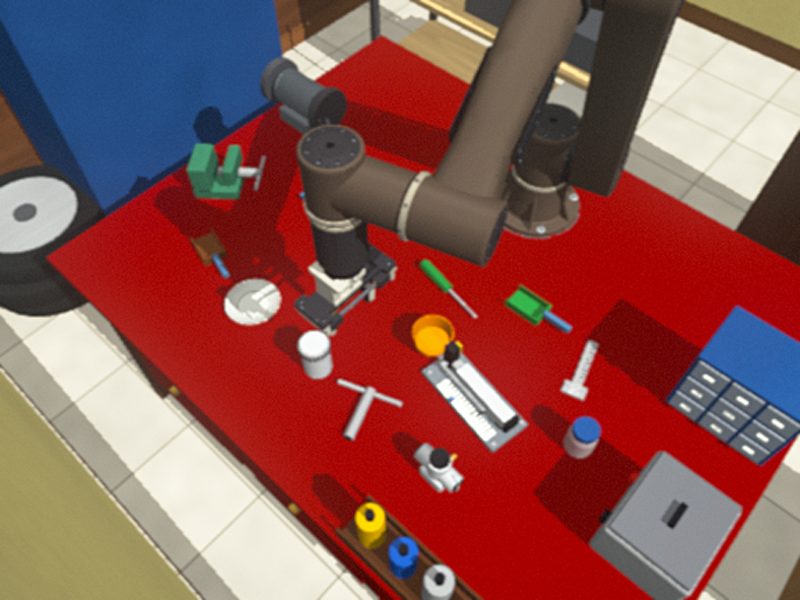

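View pics/d0.png

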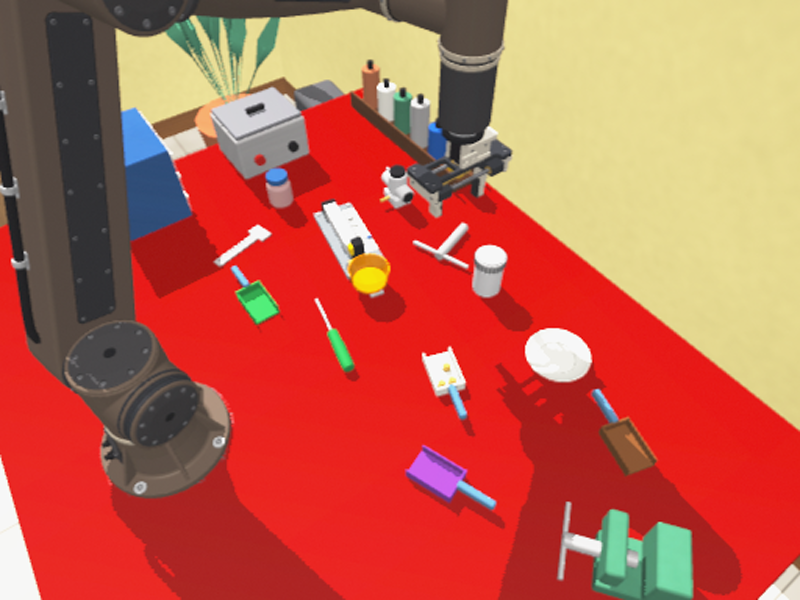

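The side view shows the white dish at about (445,372) with its handle end at (463,415). The cup is at (369,272), the head at (356,245) and the tube's back end at (333,208). In the scene view the cup is at (433,335), the head at (452,353) and the mark near (450,395).

```bash
cat > h.py <<'E'
import numpy as np, cv2
from scipy.spatial.transform import Rotation as R
from plant import bot
def cam(name, st=None):
    c=bot.get_calibration(name)
    if name=="wrist":
        T=np.eye(4); T[:3,:3]=R.from_quat(st["eef_rot"]).as_matrix(); T[:3,3]=st["tcp_pos"]
        M=T@c["T_tool_cam"]
    else: M=np.linalg.inv(c["view"])
    return c,M
def ray(cm,u,v,z):
    c,M=cm
    d=M[:3,:3]@np.array([(u-c["cx"])/c["fx"],-(v-c["cy"])/c["fy"],-1]); o=M[:3,3]
    return o+d*(z-o[2])/d[2]
def proj(cm,p):
    c,M=cm; q=np.linalg.inv(M)@np.append(p,1)
    return c["cx"]+c["fx"]*q[0]/-q[2], c["cy"]-c["fy"]*q[1]/-q[2]
def down(yaw):
    # tool z down, tool y axis (closing line) at angle yaw from world x, in the plane
    y=np.array([np.cos(yaw),np.sin(yaw),0]); z=np.array([0,0,-1.]); x=np.cross(y,z)
    return R.from_matrix(np.c_[x,y,z]).as_quat()
def shot(fn):
    st=bot.read_state(); im=bot.camera("wrist"); cv2.imwrite(fn,im[...,::-1])
    np.savez(fn+".npz",eef_rot=st["eef_rot"],tcp_pos=st["tcp_pos"]); return st
E
python3 - <<'E'
from h import *
s=cam("side"); k=.64
P=lambda n,u,v,z: print(n,ray(s,u*k,v*k,z).round(0))
P("handleend",463,415,25);P("handlestart",453,388,25)
P("dish fl",424,354,23);P("dish fr",459,346,23);P("dish bl",433,395,25);P("dish br",467,388,25)
P("cup rim",369,268,61);P("head",356,240,88);P("tube back",335,207,48)
P("screwdriver",335,335,10);P("canister",489,255,105);P("saucer",558,352,20);P("purple",435,470,20);P("wrench",445,250,10)
s=cam("scene")
P("cup rim",433,330,61);P("head",452,346,88);P("tubeback",507,418,48)
E
```

```text
handleend [ 471. -296.   25.]
handlestart [ 492. -240.   25.]
dish fl [ 495. -144.   23.]
dish fr [ 565. -170.   23.]
dish bl [ 451. -230.   25.]
dish br [ 514. -256.   25.]
cup rim [517.  87.  61.]
head [527. 153.  88.]
tube back [567. 314.  48.]
screwdriver [377.  10.  10.]
canister [723. -65. 105.]
saucer [ 719. -296.   20.]
purple [ 365. -349.   20.]
wrench [718.  70.  10.]
cup rim [510.  86.  61.]
head [526. 152.  88.]
tubeback [563. 332.  48.]
```

Run:
```python
from h import *
import math
st=shot("pics/w_start.png")
bot.move_ptp([530,140,150],down(math.radians(168))); bot.pause(.2); shot("pics/w_boom.png"); print(bot.read_state()["t"],bot.read_state()["joint_pos"].round(2))
bot.move_ptp([500,-215,150],down(math.radians(156))); bot.pause(.2); shot("pics/w_dish.png"); print(bot.read_state()["t"],bot.read_state()["joint_pos"].round(2))
for n in("boom","dish"):
    im=cv2.imread(f"pics/w_{n}.png"); im=im[30:330,80:430] if 0 else im
    cv2.imwrite(f"pics/w_{n}2.png",cv2.resize(im[60:360,56:456],(800,600),interpolation=cv2.INTER_CUBIC))
```

```text
1.2667 [ 0.61  0.22 -0.37  0.   -0.98 -0.82]
2.8583 [-0.04  0.21 -0.38 -0.   -0.98 -0.37]
```

View pics/w_boom2.png

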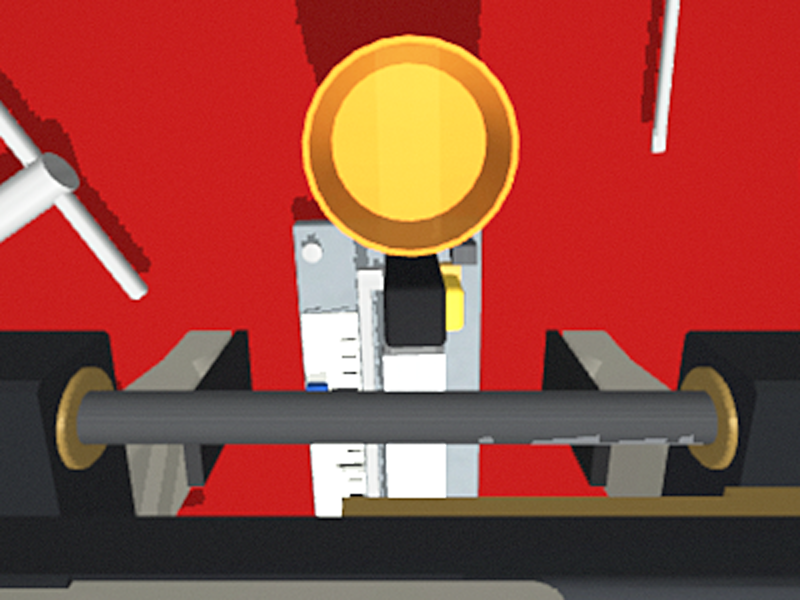

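View pics/w_dish2.png

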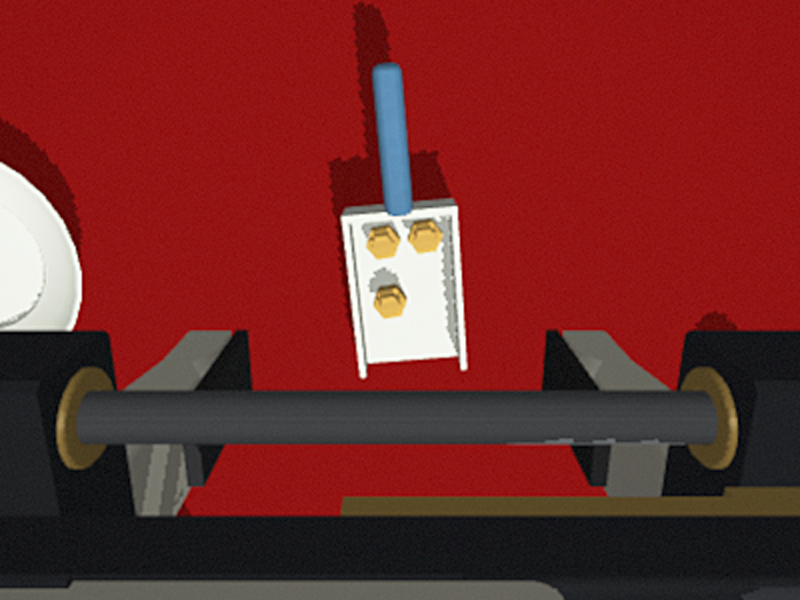

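Boom view: the cup rim centre is at (411,146), its floor centre at (410,142), the head's front top edge at v≈335 with u 386–443, the blue mark near (317,387), and the gripper hides the rest. Dish view: the handle runs from (388,67) to (398,210), the tray corners are (342,211), (457,203), (362,377) and (466,369), and the three plugs are inside.

Run:
```python
from h import *
d=cam("wrist",np.load("pics/w_dish.png.npz")); b=cam("wrist",np.load("pics/w_boom.png.npz"))
P=lambda c,u,v,z: ray(c,u/2+56,v/2+60,z)[:2]
he,hs=P(d,388,67,31),P(d,398,210,31); bl,br,fl,fr=P(d,342,211,25),P(d,457,203,25),P(d,362,377,23),P(d,466,369,23)
e1,e2=P(d,366,363,5),P(d,463,355,5)
ya=lambda v: np.degrees(np.arctan2(v[1],v[0])).round(1); L=lambda v: np.linalg.norm(v).round(1)
print("handle",he,hs,L(hs-he),ya(hs-he)); print("back",bl,br,L(br-bl),ya(bl-br)+0); print("sides",L(fl-bl),ya(fl-bl),L(fr-br),ya(fr-br)); print("front",L(fl-fr),ya(fl-fr),L(e1-e2), (e1+e2)/2)
print("mid back",(bl+br)/2,"mid front",(fl+fr)/2,"dir",ya((fl+fr)/2-(bl+br)/2))
print("cup rim",P(b,411,146,61.5),"w",L(P(b,302,146,61.5)-P(b,519,146,61.5)),L(P(b,411,36,61.5)-P(b,411,257,61.5)))
print("cup floor",P(b,409,142,24.5),"w",L(P(b,331,142,24.5)-P(b,487,142,24.5)))
print("head rear edge",P(b,386,339,88),P(b,444,337,88),L(P(b,386,339,88)-P(b,444,337,88)))
print("plate L edge",P(b,293,222,12),P(b,313,516,12),ya(P(b,293,222,12)-P(b,313,516,12)), "R",P(b,479,240,12),P(b,478,495,12),ya(P(b,479,240,12)-P(b,478,495,12)))
print("tube",ya(P(b,445,355,48)-P(b,446,495,48)),"mark",P(b,317,387,14))
s=cam("wrist",np.load("pics/w_start.png.npz"));print([ [int(t) for t in proj(s,[x,y,z])] for x,y,z in((515,88,61),(530,150,88),(560,180,14))])
```

```text
handle [ 467.44637453 -297.21720657] [ 490.0606338  -234.86052518] 66.3 70.1
back [ 516.26668186 -244.72761314] [ 462.22500801 -225.14535999] 57.5 -19.9
sides 92.7 71.2 91.9 70.9
front 57.0 -19.1 56.1 [ 518.47818498 -147.1283386 ]
mid back [ 489.24584493 -234.93648657] mid front [ 519.18655535 -147.58757059] dir 71.1
cup rim [512.94845344  85.94334244] w 91.7 92.0
cup floor [513.17568744  86.78227584] w 75.6
head rear edge [539.26594664 158.69785726] [515.56183128 162.86222624] 24.1
plate L edge [581.09664346 115.24030141] [616.48592665 295.56299414] -101.1 R [487.15615395 145.31487619] [514.87070828 301.85137365] -100.0
tube -100.4 mark [591.93564097 210.06655101]
[[382, 246], [373, 303], [331, 288]]
```

```bash
cat >> h.py <<'E'
DY=np.radians(70.8); DC=np.array([504.2,-191.3,0]); CUP=np.array([513,86.5]); BY=np.radians(-100.5)
TIP=np.array([-80,0,6.])       # TCP in the dish frame
def dishpose(a,yaw): return R.from_euler("z",yaw)*R.from_euler("y",a)
RT=R.from_euler("z",DY).inv()*R.from_quat(down(DY+np.pi/2))   # tool in dish frame
def tcp_for(a,yaw,lip):        # dish's lower front edge at lip
    D=dishpose(a,yaw); return np.array(lip)+D.apply(TIP-[45,0,0]),(D*RT).as_quat()
PY=BY+np.pi; dv=np.array([np.cos(PY),np.sin(PY)])
LIP=np.append(CUP-25*dv,71)
E
python3 - <<'E'
from h import *
q=down(DY+np.pi/2); g=DC+R.from_euler("z",DY).apply(TIP)
print(g)
for a in (0,20,45,50): 
    p,o=tcp_for(np.radians(a),PY,LIP); j=bot.solve_ik(p,o); print(a,p.round(0),None if j is None else np.round(j,2))
bot.line_to([g[0],g[1],80],250,ori=q); bot.line_to(g,100)
st=bot.read_state(); print(st["tcp_pos"],st["contact_force"])
bot.move_gripper(10,55); st=bot.read_state(); print(st["width"],st["finger_force"],st["t"])
bot.line_to(g+[0,0,120],100); bot.pause(.2); st=bot.read_state(); print(st["width"],st["finger_force"],st["contact_force"],st["t"])
im=bot.camera("side"); cv2.imwrite("pics/lift.png",im[...,::-1])
c=im[170:290,230:390,::-1]; s=cv2.imread("pics/scene0.png")[205:295,260:350]
cv2.imwrite("pics/mix.png",np.hstack([cv2.resize(c,(400,300),interpolation=3),cv2.resize(s,(400,300),interpolation=3)]))
E
```

```text
[ 477.89066826 -266.85010962    6.        ]
0 [486. -61.  77.] [ 0.28  0.21 -0.59  0.   -0.77 -0.46]
20 [487. -52. 119.] [ 0.51  0.22 -0.63  0.33 -0.97 -0.91]
45 [493. -21. 164.] [ 0.71  0.39 -0.56  0.47 -1.32 -1.18]
50 [495. -13. 171.] [ 0.74  0.43 -0.54  0.49 -1.38 -1.22]
[ 478.52039713 -266.85414654    6.60323653] [ 0.21105242 -0.018972   -0.33907702]
13.66001552705827 54.980517625808716 5.4167
14.14518849734763 54.97894048690796 [-0.1826525   0.29089043 -2.0900387 ] 6.9667
```

View pics/mix.png

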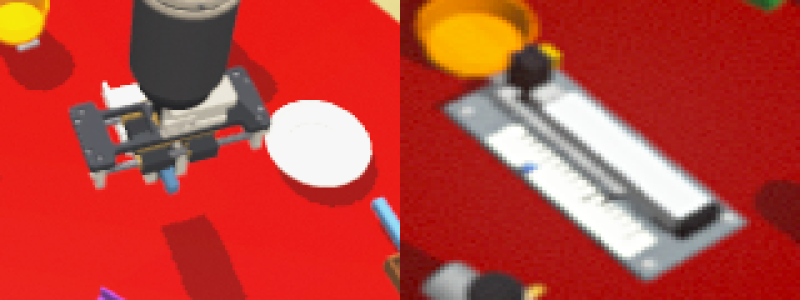

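The dish is lifted (2.1 N on the wrist) and clear of the bench. In the scene crop the pointer is at about (588,195) and the blue mark at (526,168).

Run:
```python
from h import *
p,o=tcp_for(0,PY,LIP); bot.line_to(p+[0,0,45],150,ori=o); bot.line_to(p,80)
for a,v in ((8,60),(14,50),(18,25),(21,20),(24,20),(27,20),(31,25),(36,40),(42,50)):
    p,o=tcp_for(np.radians(a),PY,LIP); bot.line_to(p,v,ori=o); st=bot.read_state()
    print(a,st["t"].__round__(2) if not hasattr(st["t"],"round") else st["t"],st["contact_force"].round(2))
bot.pause(.3)
print(bot.read_state()["contact_force"],bot.read_state()["t"])
a=bot.camera("scene");b=bot.camera("side")
cv2.imwrite("pics/pour_scene.png",a[...,::-1]);cv2.imwrite("pics/pour_side.png",b[...,::-1])
c=a[150:270,210:370,::-1]; s=b[110:230,170:330,::-1]
cv2.imwrite("pics/pour.png",np.hstack([cv2.resize(c,(400,300),interpolation=3),cv2.resize(s,(400,300),interpolation=3)]))
```

```text
8 9.69 [ 0.16 -0.51 -2.63]
14 10.1 [-0.72  0.66 -2.74]
18 10.6 [-0.73  0.01 -2.2 ]
21 11.07 [ 0.18  0.25 -1.87]
24 11.55 [-0.45 -0.58 -2.72]
27 12.03 [ 0.96 -0.28 -2.61]
31 12.53 [-0.66 -0.82 -1.73]
36 12.95 [ 0.61 -0.46 -1.88]
42 13.36 [-0.24 -0.1  -1.25]
[-0.36647845  0.07275259 -0.75082908] 13.6583
```

View pics/pour.png

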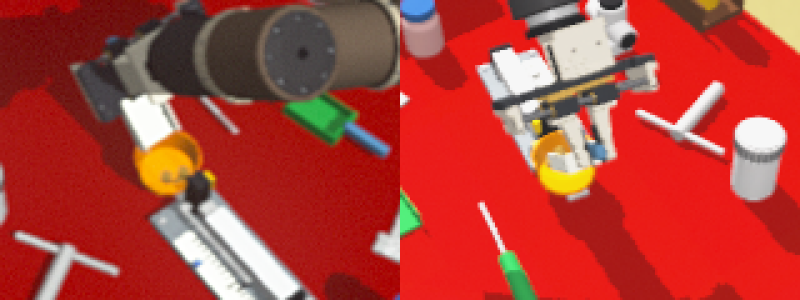

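The dish looks empty and dark plugs lie in the cup at about (175,178) in the crop. I'll return the dish, then look from behind the boom.

Run:
```python
from h import *
q=down(DY+np.pi/2); g=DC+R.from_euler("z",DY).apply(TIP)
L2=LIP+[*(-60*dv),50]
p,o=tcp_for(np.radians(20),PY,L2); bot.line_to(p,150,ori=o)
bot.line_to(g+[0,0,80],200,ori=q); bot.line_to(g+[0,0,12],100); bot.line_to(g+[0,0,.5],20); bot.pause(.2)
st=bot.read_state(); print(st["tcp_pos"],st["contact_force"])
bot.move_gripper(60); bot.pause(.3); print(bot.read_state()["contact_force"])
bot.line_to(g+[0,0,110],150); b=bot.camera("side"); cv2.imwrite("pics/placed.png",b[...,::-1])
d=shot("pics/w_placed.png")
bd=np.array([np.cos(BY),np.sin(BY),0])
org=np.append(CUP-100*bd[:2],0)
t=org+bd*(-210)+[0,0,190]; t2=org+bd*(-230)+[0,0,150]
o=down(BY+np.pi/2+np.pi)
print(t,bot.solve_ik(t,o))
bot.move_ptp(t,o); bot.pause(.25); shot("pics/w_mark.png"); print(bot.read_state()["t"])
a=cv2.imread("pics/w_placed.png")[40:240,100:400]; m=cv2.imread("pics/w_mark.png")
cv2.imwrite("pics/mk.png",np.hstack([cv2.resize(a,(300,200)),np.zeros((200,100,3),np.uint8)]))
cv2.imwrite("pics/mark2.png",cv2.resize(m[0:300,80:480],(800,600),interpolation=3))
```

```text
[ 477.94390484 -266.8556414     6.57773531] [ 0.30632577  0.01838319 -1.38477223]
[0.58942054 0.23721209 0.22747002]
[569.4930129  391.30902134 190.        ] [ 8.83301409e-01  4.06714958e-01  2.67474134e-04  0.00000000e+00
 -1.16434884e+00 -1.06656098e+00]
22.175
```

View pics/mark2.png

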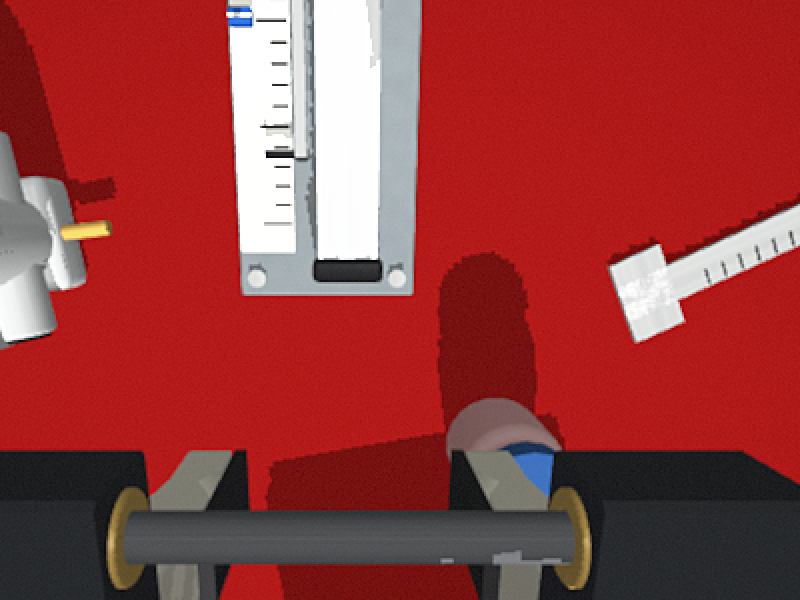

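View pics/w_placed.png

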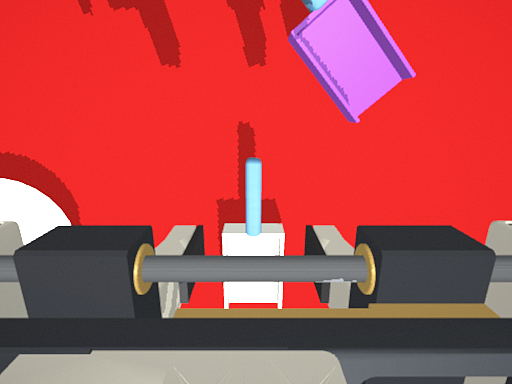

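The mark is at (240,16) and the parked pointer at (280,154), with ticks at v=20, 42, … 127. The dish stands empty back in its place. I'll take two more mark views and one of the cup on the way to the head.

```bash
cat >> h.py <<'E'
bd=np.array([np.cos(BY),np.sin(BY),0]); org=np.append(CUP-100*bd[:2],0); BO=down(BY+np.pi/2+np.pi)
def bx(p): return float((np.asarray(p)[:2]-org[:2])@bd[:2])
E
python3 - <<'E'
from h import *
bot.line_to(org+bd*(-165)+[0,0,190],150); bot.pause(.3); shot("pics/w_m1.png")
n=np.array([bd[1]*-1,bd[0],0])*1.0
bot.line_to(org+bd*35+[0,0,170],200); bot.pause(.2); shot("pics/w_cup.png"); print(bot.read_state()["t"])
a=cv2.imread("pics/w_m1.png")[20:145,180:260]; c=cv2.imread("pics/w_cup.png")[40:240,150:350]
cv2.imwrite("pics/v9.png",np.hstack([cv2.resize(a,(384,600),interpolation=3),cv2.resize(c,(400,600),interpolation=3)]))
im=cv2.imread("pics/w_m1.png").astype(int); hsv=cv2.cvtColor(im.astype(np.uint8),cv2.COLOR_BGR2HSV)
ys,xs=np.where((hsv[...,0]>100)&(hsv[...,0]<125)&(hsv[...,1]>150)); k=(xs<260)&(xs>170)&(ys<150); print("blue",xs[k].mean(),ys[k].min(),ys[k].max(),ys[k].mean())
E
```

```text
24.3833
blue 201.72881355932202 52 121 56.91525423728814
```

View pics/v9.png

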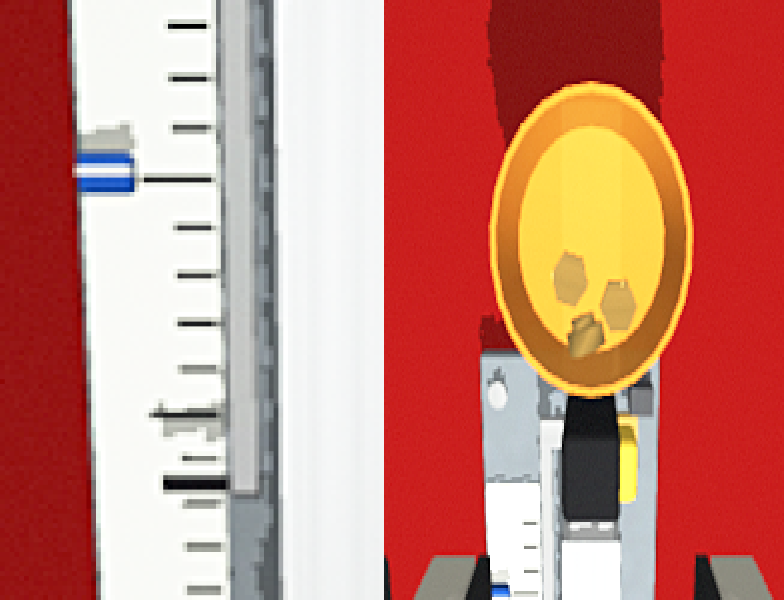

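All three plugs are in the cup. The mark's white line is at v=172 in the crop and the parked pointer at v=483.

Run:
```python
from h import *
m=cam("wrist",np.load("pics/w_m1.png.npz")); m0=cam("wrist",np.load("pics/w_mark.png.npz"))
print("cam x",bx(m[1][:3,3]))
for z in (12,14,18,24): print(z,[round(bx(ray(m,201.9,55.8,z)),1),round(bx(ray(m,220.8,120.6,z)),1)],"first",[round(bx(ray(m0,240/2+80,16/2,z)),1),round(bx(ray(m0,280/2+80,154.5/2,z)),1)])
t=lambda v,z=13: round(bx(ray(m,200/4.8+180,v/4.8+20,z)),1)
print("ticks",[t(v) for v in(26,77,127,179,228,275,323,369,413,458,503,547,590)])
c=cam("wrist",np.load("pics/w_cup.png.npz")); P=lambda u,v,z: ray(c,(u-384)/2+150,v/3+40,z)
n=np.array([-bd[1],bd[0],0])
for nm,u,v,z in(("rim",591,239,61.5),("floor",591,238,24.5),("headL",563,450,88),("headR",617,450,88),("headrear",590,520,88)):
    p=P(u,v,z); print(nm,p.round(1),"x",round(bx(p),1),"y",round(float((p-org)@n),1))
```

```text
cam x -90.80006707736779
12 [-34.7, -102.1] first [-33.7, -100.2]
14 [-35.1, -102.0] first [-34.3, -100.4]
18 [-35.7, -101.9] first [-35.5, -100.8]
24 [-36.7, -101.7] first [-37.3, -101.4]
ticks [-6.0, -15.9, -25.9, -36.4, -46.5, -56.3, -66.6, -76.5, -86.3, -96.4, -106.7, -116.9, -127.1]
rim [513.2  85.8  61.5] x 100.7 y 0.3
floor [513.4  86.6  24.5] x 99.9 y 0.4
headL [535.8 141.   88. ] x 42.3 y 12.5
headR [512.7 145.3  88. ] x 42.3 y -11.0
headrear [528.2 164.3  88. ] x 20.8 y 0.7
```

Run:
```python
from h import *
n=np.array([-bd[1],bd[0],0]); H=org+bd*35-n*.6
bot.line_to(H+[0,0,110],150); bot.line_to(H+[0,0,49],80); bot.pause(.1)
st=bot.read_state(); print(st["contact_force"],st["tcp_pos"])
bot.move_gripper(20,35); bot.pause(.3); st=bot.read_state(); x0=bx(st["tcp_pos"]); print(st["width"],st["finger_force"],st["contact_force"],x0)
bot.line_to(H+[0,0,49]+bd*66.2,40); bot.pause(.4); st=bot.read_state()
print("moved",bx(st["tcp_pos"])-x0,st["width"],st["finger_force"],st["contact_force"]@bd,st["t"])
a=bot.camera("scene"); b=bot.camera("side"); s=shot("pics/w_end.png")
cv2.imwrite("pics/end_side.png",b[...,::-1])
w=cv2.imread("pics/w_end.png")
cv2.imwrite("pics/v10.png",np.hstack([cv2.resize(a[205:295,260:350,::-1],(400,600),interpolation=3),np.vstack([cv2.resize(b[100:250,150:350,::-1],(400,300),interpolation=3),cv2.resize(w,(400,300),interpolation=3)])]))
c=cam("scene"); im=a
for nm,x,z in(("mark",-35.5,16),("ptr",-101.8,16)): print(nm,proj(c,org+bd*x+n*38+[0,0,z]))
```

```text
[-0.19987648 -0.01557031 -0.08185887] [524.65190066 150.76169644  49.59213802]
26.467521651091943 35.01484751701355 [ 7.51155998 -3.51174472 -2.62171293] 35.13678662319098
moved 64.85408631159908 26.516480229558326 35.007981061935425 -4.151214713333622 29.1
mark (np.float64(292.64547953325496), np.float64(252.05835327373364))
ptr (np.float64(305.61231943476304), np.float64(266.53118588123834))
```

View pics/v10.png

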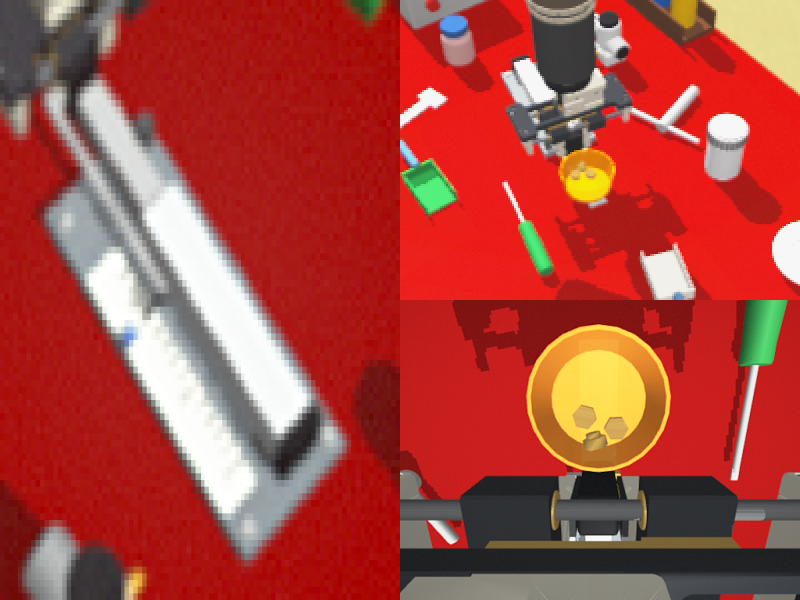

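The boom is out with the pointer beside the mark. The TCP moved 64.9 mm of the 66.2 mm wanted, because the arm gives a little against the spring, so I'll trim it and check the cup's travel.

Run:
```python
from h import *
n=np.array([-bd[1],bd[0],0]); H=org+bd*35-n*.6
bot.line_to(H+[0,0,49]+bd*67.6,15); bot.pause(.4); st=shot("pics/w_end2.png")
print("moved",bx(st["tcp_pos"])-35.14,st["finger_force"],st["width"],st["qvel"].round(3),st["t"])
for f in("w_cup","w_end2"):
    im=cv2.imread(f"pics/{f}.png"); h=cv2.cvtColor(im,cv2.COLOR_BGR2HSV)
    m=((h[...,0]>9)&(h[...,0]<28)&(h[...,1]>150)&(h[...,2]>120)).astype(np.uint8)
    k=max(cv2.findContours(m,0,1)[0],key=cv2.contourArea); (u,v),r=cv2.minEnclosingCircle(k)
    print(f,u,v,r,bx(ray(cam("wrist",np.load(f"pics/{f}.png.npz")),u,v,61.5)))
```

```text
moved 66.25714588522861 35.008331537246704 26.363747705935772 [ 0.     0.     0.001 -0.     0.001 -0.002] 29.9
w_cup 253.5 119.52857208251953 52.58812713623047 100.78669919896384
w_end2 254.0 125.45429992675781 94.55108642578125 168.79298834571657
```

```bash
python3 -c "
from plant import bot
print(bot.close_job())"
```

```text
the job is handed in; nothing more can be done
None
```

The job is handed in at about 30 s of the 61 s; no verdict came back. All three plugs are in the amber cup, and the dish stands empty on the bench, let go. The boom is held at the mark with a 35 N grip and the button squeezed in. The arm's own reading puts the draw at 66.3 mm of the 66.2 mm measured, while a rough camera check of the cup read 68 mm, still within the 4 mm tolerance.

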